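# Fit the charged battery pack to the photo turntable

## Robot

A 6-joint arm with a two-finger parallel gripper is mounted at the origin on the work surface. World frame = base frame: x ahead of the robot, y to its left, z up, the work surface at z = 0. Lengths are in m, angles in rad, forces in N, time in s.
With the tool pointing down it reaches from about 0.3 to 0.95 m from the base axis. Payload 3.1 kg.
Tool frame: the origin (TCP) lies at the very end of the fingers, on their centre line; the grasp point (between the pads) lies 19 mm behind it; z points along the fingers, y is the line along which they close (so a half turn about z gives the same grasp; the last joint's range is limited). The gripper opens to 85 mm and grips with 20 to 120 N. Pads are 22 mm wide; open, the fingers measure 114 mm over their backs; the gripper's body (76 mm by 85 mm) begins 54 mm behind the grasp point. The pads swing forward as they close: fully open they stand 13 mm farther back than shut.
Start: joints at [1.077, 0.308, 1.634, -0, 1.2, -0.07], TCP at [0.257, 0.57, 0.231] pointing down, gripper open.
Joint ranges: [-3.06, 3.06], [-0.79, 1.96], [0.05, 2.63], [-1.19, 4.34], [0.05, 2.64], [-2.94, 2.94]. Speed limits (rad/s): [2.79, 2.79, 3.14, 3.14, 3.14, 3.14].

## Interface

Orientations are given as a rotation vector (axis times angle).
In Python, from cell import monitor, viewer, arm gives the robot as it stands. The module is installed in compiled form; this text tells all that it offers.
- The arm moves only by the shell command python3 -m inch 'ROWS' [FORCE]. ROWS is JSON, a list that holds one entry, the list of rows, each a list of 7 numbers: the finger opening in mm, from 0 to 85.4, then the shift along the world's x, y, z in mm, then the turn, a rotation vector about the world's x, y, z in degrees. In form: [[[gripper, x, y, z, wx, wy, wz], ...]]. A call has 1 to 5 rows; each row is the pose to reach, as a shift and turn from the pose commanded when the call began; what a row does not reach only later rows make up. A row lasts 1/12 s, in which the tool goes at most 41.7 mm and 7.16 degrees, less where a joint would pass 70% of its speed; a pose out of reach is approached as far as the arm can. A call with a gripper value outside its range is refused whole. The fingers move at their own pace and stop on an object; FORCE is the grip in N (left out, the last holds). Time passes only in rows, so rows that repeat a pose let the fingers close. It gives the time, the measured TCP pose, the force, the opening and the grip force at its end, in the units of the state.
- monitor.get_obs(): the state, without advancing time (a new reading comes with each control period).
- viewer.capture(name): name is "scene" or "side" or "wrist"; returns a dict with "pixels" (384x512x3 uint8, red, green, blue), "K" (3x3 intrinsics, pixels), "extrinsics" (4x4, takes a point from camera to world coordinates). Camera axes: x right, y down, z forward; pixel columns grow to the right and rows downward; lengths in m; the calibration is good to about 2 mm. A picture is of the moment at which its call begins. There is no depth.
- arm.close_job(): hands the job in; it is judged then, once.
The state is a dict: "time": time; "joint_positions": joint angles; "joint_vel": joint speeds; "joint_torque": joint torques, N m; "position": TCP position; "tcp_rot": TCP orientation; "ft_force": force on the tool from outside, world axes, zero at the start; "torque": the same for the moment, N m; "opening": finger opening in m; "gripper_force": force on a finger pad.
Only numpy, scipy, OpenCV 4.12 (cv2) and the standard library are available. Lean on these libraries where they do the work, as an engineer would, in place of code of your own. Each camera call takes 0.05 s, during which the arm holds its last target. There are 200 camera calls.

## Task

Take the charged battery pack (green tab) from the charging pad and slide it, nose first, onto the twin-rod rail of the photo turntable until it is fully home and the spring detent has clicked into it. Feel for the end and push gently, never ram the stop; then let go, leaving the flat pack (red tab) on the pad and the bowl on the turntable undisturbed.

Things in the scene. Friction and masses are not known exactly. Their poses are not given: they have to be found in the camera images.
- pack_full: Charged battery pack, grey/black, 84 long (x) x 50 wide (y) x 50 high, 0.35 kg; green tab on top at the tail, white band at the nose. Origin: centre of underside, +x to the nose, z up. Grip across the 50 mm. Beneath, a C-channel open at both ends: 5 mm lips 16 mm apart, over them a slot 33 mm wide, 5 to 15 mm above the underside, with a notch for the detent ball 20 mm behind mid-length.
- pack_flat: Flat battery pack, the same shape with a red tab; lies on the pad to the left or right of the charged one, centres 130 mm apart. Origin and axes as on the charged pack. It stays there.
- charger: Black charging pad, fixed, 130 (x) x 250 (y) x 12 mm thick; both packs lie flat on it, noses roughly to +x. Origin: centre of its underside.
- turntable: Photo turntable, fixed. Origin: on the table under the middle of its battery rail; +x: the way a pack slides on. Rail: two 8 mm rods along x, 30 mm wide overall, axes 28 mm above the table, x -95 to 84 mm, over a black base 70 wide, 12 high. Grey housing 45 mm high begins at x = 84. A pack on the rail has its underside 17 (resting) to 19 mm up, 1.5 mm play each side.
- rail_mouth (a point): Middle of the rail's open end (turntable x = -95 mm), between the round tips of the rods, at the height of their axes. At the other end a red stop, 54 wide and 55 mm high, is clamped across the rail with its face anywhere from turntable x = 19 to 65 mm; its place is not reported. A pack that is home touches it with its nose, so its origin is 42 mm before it (x -23 to 23 mm).
- detent (a joint): Spring ball between the rods, 62 mm before the stop; m: 0 = up (free, or clicked into the notch of a pack that is home), 0.001 to 0.005 = pressed down by a pack passing over it. Passing it takes up to 12 N; once the notch reaches it, the rigid stop follows at once. A push of 20 N is plenty; above some 27 N it counts as ramming (50 N summed over all contacts of pack and turntable).
- bowl: Green bronze bowl on the turntable disc (170 mm wide, top 57 mm up), 116 mm wide, 55 mm high, rim 112 mm above the table. Origin: centre of its underside. Leave it alone.
- pack_nose (a point): Middle of the charged pack's nose end face, 42 mm ahead (+x) of its origin and 35 mm above its underside.
There are look-alikes about, which are no part of the job. What is shaped like the pack_full but pink or purple is not meant.

How it is judged:
At the end, for the whole second after the job is handed in: The charged pack is home on the rail, its channel around the rods (within 4 mm sideways, 3.5 degrees), the detent ball sprung up in its notch (pressed under 1.2 mm), at rest; flat pack within 25 mm and bowl within 12 mm of their starts (x of pack_nose in the frame of turntable above 0.017 m and x of pack_full in the frame of turntable between -0.025 and 0.026 m and y of pack_full in the frame of turntable between -0.004 and 0.004 m and z of pack_full in the frame of turntable between 0.014 and 0.021 m and angle between the x axis of pack_full and the x axis of turntable, either way round below 0.08 rad and angle between pack_full's own z axis and vertical below 0.06 rad and value of joint detent below 0.0012 m and linear speed of pack_full below 0.01 m/s and distance of pack_flat from where it was at the start of the episode below 0.025 m and distance of bowl from where it was at the start of the episode below 0.012 m); the robot touches nothing.
It fails at once if the pack is rammed against the rail or its stop (over 50 N) (contact force between pack_full and turntable above 50 N).
It fails at once if the bowl is pushed from its place on the turntable (distance of bowl from where it was at the start of the episode above 0.012 m).
It fails at once if the flat pack is moved from its place (distance of pack_flat from where it was at the start of the episode above 0.025 m).
It also fails if it takes over 45 s, if anything falls off the work surface, if the arm or the gripper's body presses on something with over 40 N, if the wrist force passes 120 N, or if a joint passes its speed limit or range.

## Working session

There is one attempt and no reset: what is moved stays moved. The work goes in short steps, Python scripts to look and compute and a shell command to move; the robot and the scene stay as the last step left them, time stands still between calls to the robot, and variables do not carry over. Pictures are saved under pics/ and viewed, at most 10 in all, crops included, and the job is handed in when it is done.

```bash
mkdir -p pics; python3 - <<'E'
from cell import monitor, viewer, arm
import cv2,numpy as np
o=monitor.get_obs();print({k:np.round(v,3).tolist() for k,v in o.items()})
for n in ["scene","side"]:
    c=viewer.capture(n);cv2.imwrite(f"pics/{n}0.png",c["pixels"][:,:,::-1])
    np.savez(f"{n}0.npz",**c);print(n,c["K"].round(1).tolist(),c["extrinsics"].round(3).tolist())
E
```

```text
{'time': 0.0, 'joint_positions': [1.077, 0.309, 1.635, 0.0, 1.2, -0.07], 'joint_vel': [0.0, 0.001, 0.003, -0.001, 0.004, -0.001], 'joint_torque': [-0.002, -41.526, -27.666, -0.0, 0.011, 0.0], 'position': [0.257, 0.569, 0.23], 'tcp_rot': [-0.661, -3.071, 0.004], 'ft_force': [-0.493, 0.159, -0.576], 'torque': [-0.022, 0.002, -0.034], 'gripper_force': 0.0, 'opening': 0.085}
scene [[381.1, 0.0, 252.3], [0.0, 381.1, 195.7], [0.0, 0.0, 1.0]] [[0.272, 0.725, -0.632, 1.12], [0.962, -0.208, 0.176, -0.224], [-0.004, -0.656, -0.755, 0.729], [0.0, 0.0, 0.0, 1.0]]
side [[453.6, 0.0, 249.5], [0.0, 453.6, 194.4], [0.0, 0.0, 1.0]] [[0.994, -0.039, 0.101, 0.478], [-0.106, -0.542, 0.833, -0.956], [0.022, -0.839, -0.543, 0.652], [0.0, 0.0, 0.0, 1.0]]
```

View pics/scene0.png

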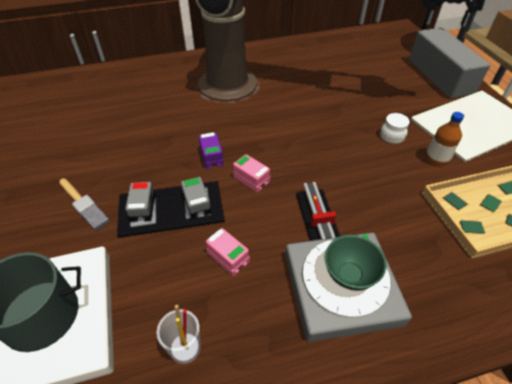

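View pics/side0.png

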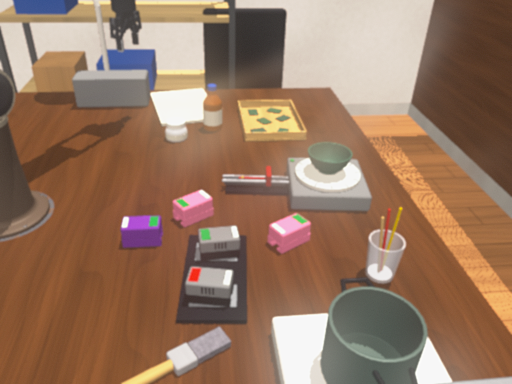

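The scene view shows the green-tab pack at (195,196) and the red-tab pack at (140,198) on the black pad. The rail mouth is near (312,184), the red stop near (322,218) and the bowl at (355,262). The side view agrees: green at (219,240), rail from (222,180) to (290,183). I'll zoom in to pick points.

```bash
python3 - <<'E'
import cv2,numpy as np
for n,(x,y,w,h,s) in {"scene":(175,165,200,150,4),"side":(175,145,200,150,4)}.items():
    im=cv2.imread(f"pics/{n}0.png")[y:y+h,x:x+w]
    im=cv2.resize(im,None,fx=s,fy=s,interpolation=cv2.INTER_CUBIC)
    for i in range(0,w,25): cv2.putText(im,str(x+i),(i*s,10),0,.4,(0,255,255),1);cv2.line(im,(i*s,12),(i*s,20),(0,255,255),1)
    for i in range(0,h,25): cv2.putText(im,str(y+i),(0,i*s+4),0,.4,(0,255,255),1)
    cv2.imwrite(f"pics/{n}0c.png",im)
E
```

```text
(no output)
```

View pics/scene0c.png

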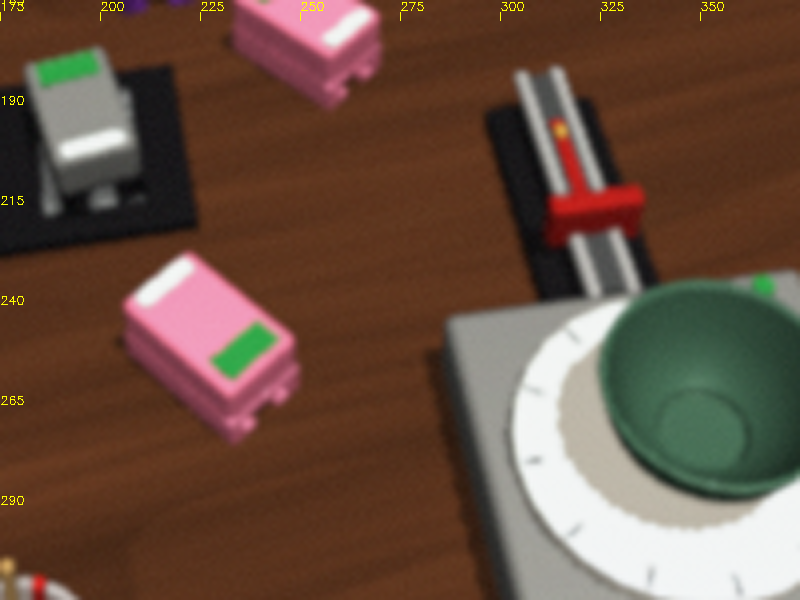

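View pics/side0c.png

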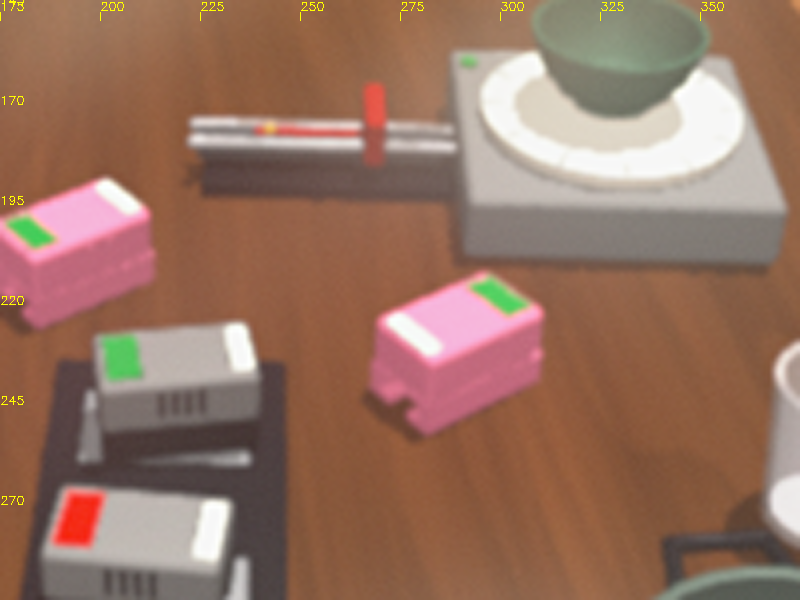

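The crops show these points, in crop pixels. Pack top corners in the side view are about (95,337), (245,322), (258,378), (103,408). The rod tips are at (522,72) and (557,68) in scene, and (192,122) and (190,141) in side. I'll project them.

```bash
cat > h.py <<'E'
import numpy as np
def ray(c,uv,z):
    """pixels -> world points on the plane of height z"""
    K,E=c["K"],c["extrinsics"]
    d=(np.linalg.inv(K)@np.c_[np.array(uv,float),np.ones(len(uv))].T).T@E[:3,:3].T
    return E[:3,3]+d*((z-E[2,3])/d[:,2])[:,None]
E
python3 - <<'E'
import numpy as np
from h import ray
np.set_printoptions(precision=4,suppress=True)
S=np.load("scene0.npz");D=np.load("side0.npz")
cs=lambda p:np.array(p)/4-.4+[175,165]
cd=lambda p:np.array(p)/4-.4+[175,145]
print("pack scene TL,TR,noseR,noseL\n",ray(S,cs([(27,65),(100,48),(133,140),(57,160)]),.062)[:,:2])
print("pack side\n",ray(D,cd([(95,337),(245,322),(258,378),(103,408)]),.062)[:,:2])
print("flat side\n",ray(D,cd([(62,488),(231,500)]),.062)[:,:2])
print("rail scene tipL,tipR,endL,endR\n",ray(S,cs([(522,72),(557,68),(590,295),(632,290)]),.030)[:,:2])
print("rail side\n",ray(D,cd([(192,122),(190,141),(455,129),(455,146)]),.030)[:,:2])
print("housing scene NL corner z45",ray(S,cs([(447,320)]),.045),"side",ray(D,cd([(452,52),(465,207)]),.045)[:,:2])
print("stop top scene",ray(S,cs([(548,200),(642,188)]),.055)[:,:2],"side",ray(D,cd([(375,84),(381,130)]),.055)[:,:2])
E
```

```text
pack scene TL,TR,noseR,noseL
 [[ 0.4692 -0.2199]
 [ 0.4673 -0.1751]
 [ 0.5449 -0.1704]
 [ 0.5477 -0.2149]]
pack side
 [[ 0.4648 -0.1771]
 [ 0.5456 -0.1699]
 [ 0.5484 -0.2187]
 [ 0.4681 -0.2367]]
flat side
 [[ 0.4477 -0.295 ]
 [ 0.5276 -0.31  ]]
rail scene tipL,tipR,endL,endR
 [[0.5294 0.0774]
 [0.5323 0.0997]
 [0.6977 0.053 ]
 [0.701  0.0767]]
rail side
 [[0.5318 0.0991]
 [0.5291 0.0744]
 [0.7077 0.0777]
 [0.7038 0.0559]]
housing scene NL corner z45 [[ 0.7008 -0.0326  0.045 ]] side [[ 0.7191  0.1584]
 [ 0.6917 -0.0404]]
stop top scene [[0.6465 0.0454]
 [0.6531 0.0996]] side [[0.6551 0.0985]
 [0.6505 0.0382]]
```

Both views agree: the pack centre is near (0.507,-0.196) with yaw about 4°. The rail mouth is near (0.531,0.088) with yaw about -7.5°. Measured sizes fit (pack about 80x46, rail about 173 of 179 mm). I'll go above the pack and refine with the wrist camera.

```bash

python3 -m inch '[[[85,12,-38,0,0,0,1.4],[85,25,-76,0,0,0,2.8],[85,37,-114,0,0,0,4.2],[85,50,-153,0,0,0,5.6],[85,62,-191,0,0,0,7]]]' 60
python3 -m inch '[[[85,12,-38,0,0,0,1.4],[85,25,-76,0,0,0,2.8],[85,37,-114,0,0,0,4.2],[85,50,-153,0,0,0,5.6],[85,62,-191,0,0,0,7]]]'
python3 -m inch '[[[85,12,-38,0,0,0,1.4],[85,25,-76,0,0,0,2.8],[85,37,-114,0,0,0,4.2],[85,50,-153,0,0,0,5.6],[85,62,-191,0,0,0,7]]]'
python3 -m inch '[[[85,12,-38,0,0,0,1.4],[85,25,-76,0,0,0,2.8],[85,37,-114,0,0,0,4.2],[85,50,-153,0,0,0,5.6],[85,64,-193,0,0,0,7]]]'
python3 -m inch '[[[85,0,0,0,0,0,0],[85,0,0,0,0,0,0]]]'
cat > look.py <<'E'
import sys,cv2,numpy as np
from cell import viewer,monitor
from scipy.spatial.transform import Rotation as R
n,f=sys.argv[1:3]
c=viewer.capture(n);np.savez(f+".npz",**c);o=monitor.get_obs()
im=cv2.resize(c["pixels"][:,:,::-1],None,fx=1.5,fy=1.5,interpolation=cv2.INTER_CUBIC)
for i in range(0,512,50): cv2.putText(im,str(i),(int(i*1.5),10),0,.4,(0,255,255),1)
for i in range(50,384,50): cv2.putText(im,str(i),(0,int(i*1.5)+4),0,.4,(0,255,255),1)
cv2.imwrite(f"pics/{f}.png",im)
m=R.from_rotvec(o["tcp_rot"]).as_matrix()
print("t",o["time"],"pos",np.round(o["position"],4),"yaw of tool y",np.degrees(np.arctan2(m[1,1],m[0,1])).round(2),"tilt z",m[:,2].round(4),"q",np.round(o["joint_positions"],2))
print("cam",c["extrinsics"].round(3).tolist())
E
python3 look.py wrist w1
```

```text
time: 0.52
position: [0.3189, 0.3766, 0.2306]
tcp_rot: [-0.469, -3.106, 0.002]
ft_force: [1.1, -0.6, 1.0]
opening: 0.0852
gripper_force: 0.0
time: 0.93
position: [0.3809, 0.1857, 0.231]
tcp_rot: [0.279, 3.129, -0.0]
ft_force: [1.6, -0.4, 0.4]
opening: 0.085
gripper_force: 0.0
time: 1.35
position: [0.443, -0.0053, 0.2312]
tcp_rot: [0.089, 3.14, 0.0]
ft_force: [0.6, 0.0, 0.1]
opening: 0.0847
gripper_force: 0.0
time: 1.77
position: [0.5065, -0.1975, 0.2307]
tcp_rot: [0.103, -3.139, -0.001]
ft_force: [1.4, -0.8, 0.8]
opening: 0.0852
gripper_force: 0.0
time: 1.93
position: [0.5067, -0.1975, 0.2305]
tcp_rot: [0.096, -3.139, -0.001]
ft_force: [-0.3, 1.1, -0.2]
opening: 0.085
gripper_force: 0.0
t 1.9833 pos [ 0.5061 -0.1958  0.2304] yaw of tool y 93.59 tilt z [-0.002   0.0016 -1.    ] q [-0.45  0.15  1.83  0.    1.16 -2.08]
cam [[-0.06, 0.964, 0.258, 0.44], [0.998, 0.058, 0.016, -0.201], [0.001, 0.259, -0.966, 0.374], [0.0, 0.0, 0.0, 1.0]]
```

View pics/w1.png

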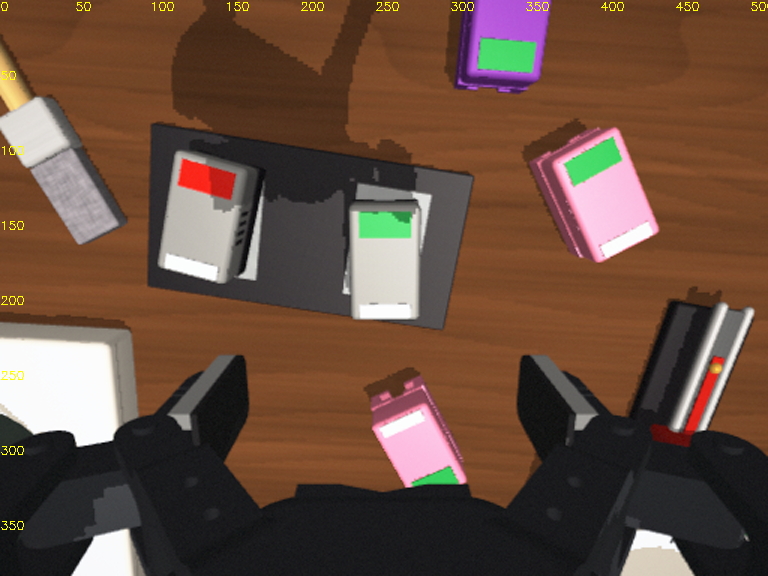

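The wrist view shows the charged pack with its top from about (233,135) to (280,213) in native px. The flat pack is at (140,145), and a pink look-alike sits ahead of the nose at about (275,285). The rail is at the right edge. Before grasping I'll go over the rail for one accurate look.

```bash
python3 - <<'E'
import numpy as np
from h import ray
C=np.load("w1.npz")
p=ray(C,np.array([(350,203),(420,203),(419,320),(352,320)])/1.5-.3,.062)[:,:2];print(p.round(4),p.mean(0).round(4))
p=ray(C,np.array([(720,304),(748,310)])/1.5-.3,.03)[:,:2];print(p.round(4))
E
python3 -m inch '[[[85,8,40,0,0,0,0],[85,16,80,0,0,0,0],[85,24,120,0,0,0,0],[85,32,160,0,0,0,0],[85,40,200,0,0,0,0]]]'
python3 -m inch '[[[85,5,30,0,0,0,0],[85,10,60,0,0,0,0],[85,10,80,0,0,0,0],[85,10,80,0,0,0,0],[85,10,80,0,0,0,0]]]'
python3 look.py wrist w2
```

```text
[[ 0.4658 -0.2218]
 [ 0.463  -0.1743]
 [ 0.5466 -0.1683]
 [ 0.5495 -0.2169]] [ 0.5062 -0.1953]
[[0.5299 0.0727]
 [0.5335 0.0962]]
time: 2.4
position: [0.5453, 0.0079, 0.2312]
tcp_rot: [0.104, -3.139, -0.001]
ft_force: [1.0, 0.3, 0.1]
opening: 0.085
gripper_force: 0.0
time: 2.82
position: [0.5552, 0.0866, 0.231]
tcp_rot: [0.109, -3.138, 0.0]
ft_force: [-0.1, 0.2, -0.1]
opening: 0.085
gripper_force: 0.0
t 2.8667 pos [0.5555 0.0854 0.2311] yaw of tool y 93.88 tilt z [-1.e-03 -6.e-04 -1.e+00] q [ 0.08  0.19  1.78 -0.    1.17 -1.56]
cam [[-0.068, 0.964, 0.258, 0.489], [0.998, 0.066, 0.017, 0.082], [-0.0, 0.259, -0.966, 0.374], [0.0, 0.0, 0.0, 1.0]]
```

View pics/w2.png

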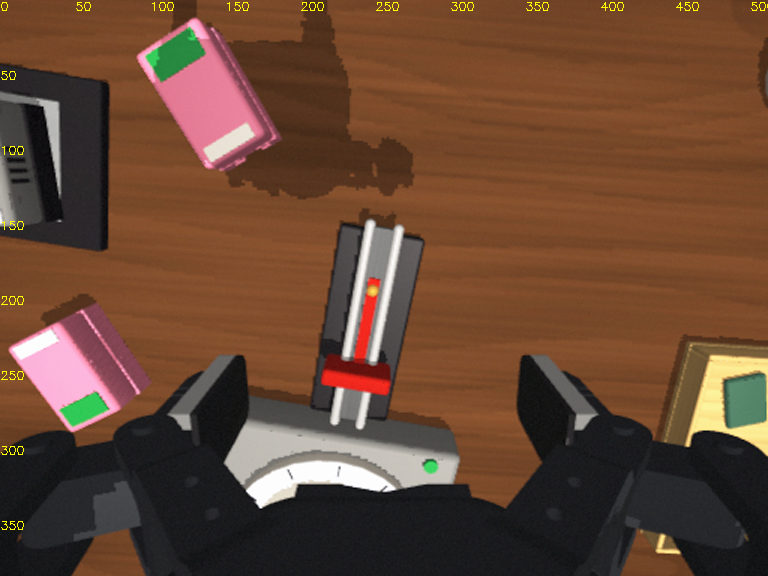

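The rail is clear here. Rod tips are at about (247,147) and (266,151) px, the ball at (248,194), and the stop's front top edge runs from (218,237) to (260,243). I'll fit the rod centre lines numerically.

```bash
python3 - <<'E'
import numpy as np,cv2
from h import ray
np.set_printoptions(precision=4,suppress=True)
C=np.load("w2.npz");im=C["pixels"].astype(int)
# rods: bright, desaturated, rows 150..232 -> centroid of each rod per row
L=[];Rr=[]
for v in range(154,230):
    row=im[v];xs=np.arange(512)
    m=(row.min(1)>150)&(xs>215)&(xs<285)
    mid=(257-(v-150)*17.5/90)
    a=xs[m&(xs<mid)];b=xs[m&(xs>mid)]
    if len(a) and len(b): L.append((a.mean(),v));Rr.append((b.mean(),v))
print(len(L))
l=ray(C,L,.028)[:,:2];r=ray(C,Rr,.028)[:,:2]
for p in (l,r):
    k=np.polyfit(p[:,0],p[:,1],1);print("yaw",np.degrees(np.arctan(k[0])).round(2),"y at .53,.62",np.polyval(k,[.53,.62]),"res",np.std(p[:,1]-np.polyval(k,p[:,0])))
print("tips",ray(C,np.array([(371,220),(399,226)])/1.5-.3,.028)[:,:2])
print("housing edge pts",ray(C,np.array([(334,424),(360,428)])/1.5-.3,.028)[:,:2])
print("stop front top",ray(C,np.array([(326,356),(391,366)])/1.5-.3,.055)[:,:2])
print("ball",ray(C,np.array([(372,291)])/1.5-.3,.030)[:,:2])
E
```

```text
76
yaw -7.02 y at .53,.62 [0.0761 0.065 ] res 0.0002679669188791035
yaw -6.89 y at .53,.62 [0.0982 0.0874] res 0.0002885301285969597
tips [[0.529  0.076 ]
 [0.5321 0.0976]]
housing edge pts [[0.7058 0.055 ]
 [0.7081 0.0776]]
stop front top [[0.6311 0.0487]
 [0.6359 0.0986]]
ball [[0.5844 0.0803]]
```

The rod spacing comes out at 22 mm, as it must. Rail yaw is -6.95° and the mouth is at (0.5306, 0.0871). The ball at rail x≈-41 puts the stop at about +21. I'll go back over the pack, descend and grasp.

```bash

python3 -m inch '[[[85,-8,-40,0,0,0,0],[85,-16,-80,0,0,0,0],[85,-24,-120,0,0,0,0],[85,-32,-160,0,0,0,0],[85,-40,-200,0,0,0,0]]]' 60
python3 -m inch '[[[85,-6,-30,0,0,0,0],[85,-11,-60,0,0,0,0],[85,-11,-79,0,0,0,0],[85,-11,-79,0,0,0,0],[85,-11,-79,-20,0,0,0]]]'
python3 -m inch '[[[85,0,0,-30,0,0,0],[85,0,0,-60,0,0,0],[85,0,0,-85,0,0,0],[85,0,0,-110,0,0,0],[85,0,0,-110,0,0,0]]]'
python3 look.py side s1; python3 look.py scene sc1; python3 look.py wrist w3
```

```text
time: 3.28
position: [0.5152, -0.1181, 0.2313]
tcp_rot: [0.101, -3.14, 0.001]
ft_force: [0.5, 0.2, -1.0]
opening: 0.0848
gripper_force: 0.0
time: 3.7
position: [0.5077, -0.1979, 0.2152]
tcp_rot: [-0.095, 3.133, -0.006]
ft_force: [2.0, -0.3, 0.0]
opening: 0.0849
gripper_force: 0.0
time: 4.12
position: [0.5006, -0.1922, 0.096]
tcp_rot: [0.101, -3.13, -0.009]
ft_force: [-1.6, 1.1, -0.4]
opening: 0.0853
gripper_force: 0.0
t 4.1667 pos [ 0.5024 -0.1931  0.0985] yaw of tool y 93.69 tilt z [-0.0071  0.0035 -1.    ] q [-0.45  0.32  1.93  0.    0.91 -2.08]
cam [[0.994, -0.039, 0.101, 0.478], [-0.106, -0.542, 0.833, -0.956], [0.022, -0.839, -0.543, 0.652], [0.0, 0.0, 0.0, 1.0]]
t 4.2167 pos [ 0.5046 -0.194   0.1007] yaw of tool y 93.7 tilt z [-0.0026  0.0013 -1.    ] q [-0.45  0.31  1.92  0.    0.91 -2.08]
cam [[0.272, 0.725, -0.632, 1.12], [0.962, -0.208, 0.176, -0.224], [-0.004, -0.656, -0.755, 0.729], [0.0, 0.0, 0.0, 1.0]]
t 4.2667 pos [ 0.5061 -0.1947  0.1022] yaw of tool y 93.71 tilt z [ 7.e-04 -3.e-04 -1.e+00] q [-0.45  0.31  1.92  0.    0.91 -2.08]
cam [[-0.063, 0.964, 0.257, 0.438], [0.998, 0.061, 0.018, -0.198], [0.001, 0.257, -0.966, 0.244], [0.0, 0.0, 0.0, 1.0]]
```

```bash

python3 -m inch '[[[85,0,0,-15,0,0,0],[85,0,0,-30,0,0,0],[85,0,0,-45,0,0,0],[85,0,0,-58,0,0,0],[85,0,0,-66,0,0,0]]]'
python3 -m inch '[[[85,0,0,-5,0,0,0],[85,0,0,-10,0,0,0],[85,0,0,-13,0,0,0],[85,0,0,-14,0,0,0],[85,0,0,-14,0,0,0]]]'
python3 -m inch '[[[40,0,0,0,0,0,0],[40,0,0,0,0,0,0],[40,0,0,0,0,0,0],[40,0,0,0,0,0,0],[40,0,0,0,0,0,0]]]' 60
python3 -m inch '[[[40,0,0,0,0,0,0],[40,0,0,0,0,0,0],[40,0,0,0,0,0,0]]]' 60
python3 look.py side s2
```

```text
time: 4.68
position: [0.5071, -0.1952, 0.0365]
tcp_rot: [-0.102, 3.137, -0.002]
ft_force: [-1.3, -0.3, 0.6]
opening: 0.0851
gripper_force: 0.0
time: 5.1
position: [0.5061, -0.1947, 0.0216]
tcp_rot: [-0.102, 3.14, -0.0]
ft_force: [0.3, 1.1, 0.2]
opening: 0.0855
gripper_force: 0.0
time: 5.52
position: [0.5064, -0.195, 0.0219]
tcp_rot: [-0.102, 3.139, -0.001]
ft_force: [-0.0, -0.1, 2.1]
opening: 0.0497
gripper_force: 63.1
time: 5.77
position: [0.5065, -0.1951, 0.0219]
tcp_rot: [-0.102, 3.139, -0.001]
ft_force: [0.3, -1.2, 5.3]
opening: 0.0496
gripper_force: 63.2
t 5.8167 pos [ 0.5065 -0.195   0.0219] yaw of tool y 93.72 tilt z [ 1.2e-03 -7.0e-04 -1.0e+00] q [-0.45  0.45  1.94 -0.    0.75 -2.08]
cam [[0.994, -0.039, 0.101, 0.478], [-0.106, -0.542, 0.833, -0.956], [0.022, -0.839, -0.543, 0.652], [0.0, 0.0, 0.0, 1.0]]
```

Gripped at 49.7 mm with 63 N. I'll lift 90 mm, carry it in front of the mouth while turning -10.7°, then verify before inserting.

```bash

python3 -m inch '[[[40,0,0,10,0,0,0],[40,0,0,30,0,0,0],[40,0,0,55,0,0,0],[40,0,0,78,0,0,0],[40,0,0,90,0,0,0]]]'
python3 -m inch '[[[40,-3,20,0,0,0,-1],[40,-8,50,0,0,0,-3],[40,-13,80,0,0,0,-5],[40,-18,110,0,0,0,-7],[40,-20,140,0,0,0,-9]]]'
python3 -m inch '[[[40,-3,30,0,0,0,-1],[40,-6,60,0,0,0,-1.7],[40,-9,95,0,0,0,-1.7],[40,-10.5,125,0,0,0,-1.7],[40,-10.5,145,0,0,0,-1.7]]]'
python3 -m inch '[[[40,0,4,-5,0,0,0],[40,0,4,-20,0,0,0],[40,0,4,-35,0,0,0],[40,0,4,-47,0,0,0],[40,0,4,-55,0,0,0]]]'
python3 -m inch '[[[40,0,0,-2,0,0,0],[40,0,0,-4,0,0,0],[40,0,0,-4,0,0,0],[40,0,0,-4,0,0,0],[40,0,0,-4,0,0,0]]]'
python3 look.py side s3;python3 look.py scene sc3;python3 look.py wrist w4
```

```text
time: 6.23
position: [0.5061, -0.1945, 0.1131]
tcp_rot: [-0.102, 3.139, -0.001]
ft_force: [0.6, 0.4, -2.5]
opening: 0.0496
gripper_force: 62.8
time: 6.65
position: [0.4833, -0.053, 0.1101]
tcp_rot: [-0.149, -3.134, -0.001]
ft_force: [0.3, 0.0, -4.2]
opening: 0.0496
gripper_force: 62.9
time: 7.07
position: [0.473, 0.0929, 0.1103]
tcp_rot: [-0.189, -3.133, -0.001]
ft_force: [0.1, -0.9, -2.3]
opening: 0.0492
gripper_force: 63.0
time: 7.48
position: [0.4731, 0.0937, 0.0541]
tcp_rot: [-0.191, -3.132, 0.002]
ft_force: [-0.3, 0.0, -2.7]
opening: 0.0493
gripper_force: 63.1
time: 7.9
position: [0.4761, 0.0943, 0.053]
tcp_rot: [0.191, 3.134, 0.0]
ft_force: [0.3, -0.0, -2.7]
opening: 0.0496
gripper_force: 63.1
t 7.95 pos [0.476  0.0943 0.053 ] yaw of tool y 83.01 tilt z [ 1.5e-03  1.0e-04 -1.0e+00] q [ 0.11  0.3   2.07 -0.    0.77 -1.34]
cam [[0.994, -0.039, 0.101, 0.478], [-0.106, -0.542, 0.833, -0.956], [0.022, -0.839, -0.543, 0.652], [0.0, 0.0, 0.0, 1.0]]
t 8.0 pos [0.4759 0.0944 0.0529] yaw of tool y 83.02 tilt z [ 1.4e-03  1.0e-04 -1.0e+00] q [ 0.11  0.3   2.07 -0.    0.77 -1.34]
cam [[0.272, 0.725, -0.632, 1.12], [0.962, -0.208, 0.176, -0.224], [-0.004, -0.656, -0.755, 0.729], [0.0, 0.0, 0.0, 1.0]]
t 8.05 pos [0.4758 0.0944 0.0528] yaw of tool y 83.02 tilt z [ 1.2e-03  1.0e-04 -1.0e+00] q [ 0.11  0.3   2.07  0.    0.77 -1.34]
cam [[0.123, 0.958, 0.259, 0.41], [0.992, -0.119, -0.032, 0.103], [0.0, 0.261, -0.965, 0.196], [0.0, 0.0, 0.0, 1.0]]
```

View pics/w4.png

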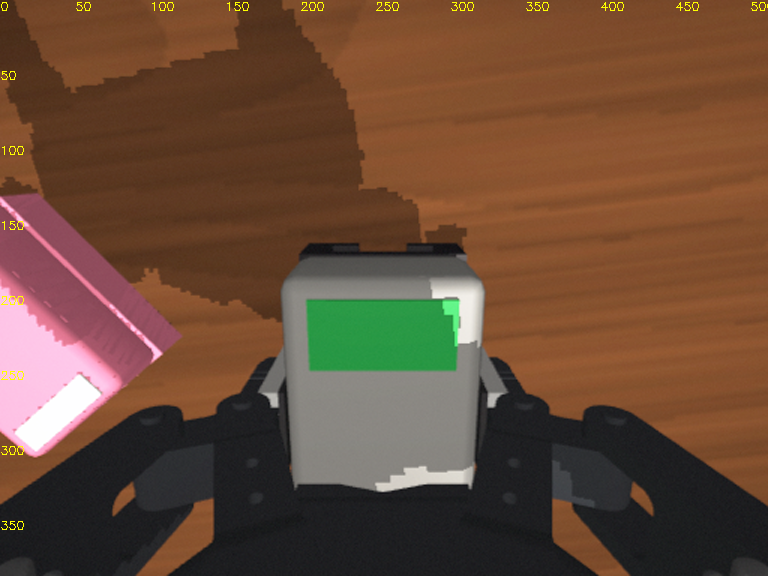

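The pack sits square between the pads, with its tail edges at px x≈189 and 323 near row 193. I'll use its known position between the fingers to check for wrist-camera bias and correct the rail estimate.

```bash
python3 - <<'E'
import numpy as np
from h import ray
np.set_printoptions(precision=4,suppress=True)
C=np.load("w4.npz")
t=np.array([.4758,.0944]);a=np.radians(-6.98);d=np.array([np.cos(a),np.sin(a)]);n=np.array([-d[1],d[0]])
for pts in ([(283,290),(485,290)],[(295,487),(474,487)],[(307,299),(459,298)],[(308,370),(457,370)]):
    p=ray(C,np.array(pts)/1.5-.3,.0928)[:,:2]-t
    print("along",p@d,"lateral",p@n,"mid",(p@n).mean())
m=np.array([.5306,.0871]);print("tool rel. mouth along/lat",(t-m)@d,(t-m)@n)
import cv2
w=[]
for f,x,y,s in (("sc3",220,120,4),("s3",150,130,4)):
    im=np.load(f+".npz")["pixels"][y:y+130,x:x+195,::-1]
    w.append(cv2.resize(im,None,fx=s,fy=s,interpolation=cv2.INTER_CUBIC)[:300 if 0 else 520])
cv2.imwrite("pics/sc3c.png",w[0])
E
```

```text
along [-0.0382 -0.0381] lateral [-0.0235  0.0243] mid 0.0003946816548171944
along [0.0166 0.0166] lateral [-0.0235  0.0245] mid 0.0005002204875784785
along [-0.036  -0.0362] lateral [-0.0179  0.0182] mid 0.00015014020988520817
along [-0.0176 -0.0175] lateral [-0.0185  0.0185] mid 1.1214139780880289e-05
tool rel. mouth along/lat -0.05528097397727335 0.0005864436239081431
```

View pics/sc3c.png

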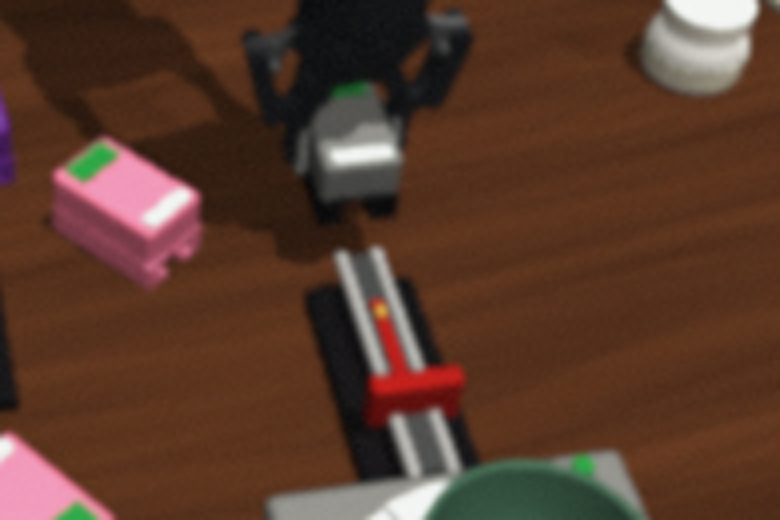

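The tool-to-rail line is within 1 mm: measured offset +0.6 mm, camera bias about +0.3 mm. I'll shift -0.7 mm sideways, lower 25 mm and start onto the rods slowly, watching the force.

```bash

python3 -m inch '[[[40,0,-0.7,-8,0,0,0],[40,0,-0.7,-16,0,0,0],[40,0,-0.7,-22,0,0,0],[40,0,-0.7,-25,0,0,0],[40,0,-0.7,-25,0,0,0]]]'
python3 -m inch '[[[40,2,-0.25,0,0,0,0],[40,4,-0.5,0,0,0,0],[40,6,-0.75,0,0,0,0],[40,8,-1,0,0,0,0],[40,10,-1.2,0,0,0,0]]]'
python3 -m inch '[[[40,2,-0.25,0,0,0,0],[40,4,-0.5,0,0,0,0],[40,6,-0.75,0,0,0,0],[40,8,-1,0,0,0,0],[40,10,-1.2,0,0,0,0]]]'
python3 -m inch '[[[40,2,-0.25,0,0,0,0],[40,4,-0.5,0,0,0,0],[40,6,-0.75,0,0,0,0],[40,8,-1,0,0,0,0],[40,10,-1.2,0,0,0,0]]]'
```

```text
time: 8.47
position: [0.4739, 0.0935, 0.0258]
tcp_rot: [-0.191, -3.133, 0.001]
ft_force: [-0.1, 0.1, -2.6]
opening: 0.0494
gripper_force: 63.1
time: 8.88
position: [0.486, 0.0925, 0.0276]
tcp_rot: [0.191, 3.135, 0.0]
ft_force: [-0.2, -0.5, -2.8]
opening: 0.0496
gripper_force: 63.1
time: 9.3
position: [0.4955, 0.0912, 0.0273]
tcp_rot: [-0.191, -3.136, -0.0]
ft_force: [0.2, -0.5, -4.1]
opening: 0.0495
gripper_force: 63.1
time: 9.72
position: [0.5055, 0.09, 0.0272]
tcp_rot: [-0.191, -3.136, 0.0]
ft_force: [-1.2, -0.2, -2.1]
opening: 0.0494
gripper_force: 63.1
```

The nose is about 16 mm onto the rods with forces around 1 N. Continuing up to the detent.

```bash

python3 -m inch '[[[40,3,-0.4,0,0,0,0],[40,6,-0.7,0,0,0,0],[40,9,-1.1,0,0,0,0],[40,12,-1.5,0,0,0,0],[40,15,-1.8,0,0,0,0]]]'
python3 -m inch '[[[40,3,-0.4,0,0,0,0],[40,6,-0.7,0,0,0,0],[40,9,-1.1,0,0,0,0],[40,12,-1.5,0,0,0,0],[40,15,-1.8,0,0,0,0]]]'
python3 -m inch '[[[40,2,-0.2,0,0,0,0],[40,4,-0.5,0,0,0,0],[40,6,-0.7,0,0,0,0],[40,8,-1,0,0,0,0],[40,10,-1.2,0,0,0,0]]]'
python3 -m inch '[[[40,2,-0.2,0,0,0,0],[40,4,-0.5,0,0,0,0],[40,6,-0.7,0,0,0,0],[40,8,-1,0,0,0,0],[40,10,-1.2,0,0,0,0]]]'
```

```text
time: 10.13
position: [0.5207, 0.0882, 0.0273]
tcp_rot: [0.191, 3.136, -0.0]
ft_force: [-0.0, 0.0, -3.1]
opening: 0.0492
gripper_force: 63.1
time: 10.55
position: [0.5356, 0.0864, 0.0272]
tcp_rot: [-0.191, -3.136, 0.0]
ft_force: [-1.1, -0.5, -3.0]
opening: 0.0492
gripper_force: 63.1
time: 10.97
position: [0.5448, 0.0853, 0.0272]
tcp_rot: [-0.191, -3.134, 0.0]
ft_force: [-3.7, 0.7, 0.5]
opening: 0.0496
gripper_force: 63.1
time: 11.38
position: [0.5544, 0.0841, 0.0272]
tcp_rot: [-0.191, -3.133, 0.0]
ft_force: [-4.0, 1.2, 1.8]
opening: 0.0494
gripper_force: 63.3
```

The detent ball is pressed now (about 4 N drag). Home is expected near TCP x≈0.604, so I'll go 30 mm further and then creep.

```bash

python3 -m inch '[[[40,2,-0.2,0,0,0,0],[40,4,-0.5,0,0,0,0],[40,6,-0.7,0,0,0,0],[40,8,-1,0,0,0,0],[40,10,-1.2,0,0,0,0]]]'
python3 -m inch '[[[40,2,-0.2,0,0,0,0],[40,4,-0.5,0,0,0,0],[40,6,-0.7,0,0,0,0],[40,8,-1,0,0,0,0],[40,10,-1.2,0,0,0,0]]]'
python3 -m inch '[[[40,2,-0.2,0,0,0,0],[40,4,-0.5,0,0,0,0],[40,6,-0.7,0,0,0,0],[40,8,-1,0,0,0,0],[40,10,-1.2,0,0,0,0]]]'
python3 -m inch '[[[40,1,-0.1,0,0,0,0],[40,2,-0.2,0,0,0,0],[40,3,-0.4,0,0,0,0],[40,4,-0.5,0,0,0,0],[40,5,-0.6,0,0,0,0]]]'
```

```text
time: 11.8
position: [0.5661, 0.0829, 0.0276]
tcp_rot: [0.191, 3.135, 0.0]
ft_force: [-2.3, -0.1, 2.8]
opening: 0.0494
gripper_force: 63.3
time: 12.22
position: [0.5754, 0.0816, 0.0272]
tcp_rot: [-0.191, -3.136, 0.0]
ft_force: [-1.8, 0.3, 2.3]
opening: 0.0495
gripper_force: 63.4
time: 12.63
position: [0.5855, 0.0804, 0.0273]
tcp_rot: [-0.191, -3.136, 0.0]
ft_force: [-3.1, 0.1, 1.7]
opening: 0.0494
gripper_force: 63.4
time: 13.05
position: [0.5904, 0.0798, 0.0273]
tcp_rot: [-0.191, -3.136, 0.0]
ft_force: [-3.5, -0.5, 1.8]
opening: 0.0494
gripper_force: 63.4
```

```bash

python3 -m inch '[[[40,0.5,-0.06,0,0,0,0],[40,1,-0.12,0,0,0,0],[40,1.5,-0.18,0,0,0,0],[40,2,-0.24,0,0,0,0],[40,2.5,-0.3,0,0,0,0]]]'
python3 -m inch '[[[40,0.5,-0.06,0,0,0,0],[40,1,-0.12,0,0,0,0],[40,1.5,-0.18,0,0,0,0],[40,2,-0.24,0,0,0,0],[40,2.5,-0.3,0,0,0,0]]]'
python3 -m inch '[[[40,0.5,-0.06,0,0,0,0],[40,1,-0.12,0,0,0,0],[40,1.5,-0.18,0,0,0,0],[40,2,-0.24,0,0,0,0],[40,2,-0.24,0,0,0,0]]]' | egrep 'pos|ft'
```

```text
time: 13.47
position: [0.5928, 0.0796, 0.0273]
tcp_rot: [-0.191, -3.136, 0.0]
ft_force: [-1.8, 0.2, 2.4]
opening: 0.0492
gripper_force: 63.5
time: 13.88
position: [0.5964, 0.0792, 0.0276]
tcp_rot: [0.191, 3.134, 0.0]
ft_force: [0.1, 0.1, 1.9]
opening: 0.0493
gripper_force: 63.5
position: [0.5982, 0.079, 0.0275]
ft_force: [2.5, -0.4, 2.0]
```

The drag has turned into a slight pull, so the ball is dropping into the notch. Fine creep now.

```bash

python3 -m inch '[[[40,0.25,-0.03,0,0,0,0],[40,0.5,-0.06,0,0,0,0],[40,0.75,-0.09,0,0,0,0],[40,1,-0.12,0,0,0,0],[40,1,-0.12,0,0,0,0]]]' | egrep 'pos|ft'
python3 -m inch '[[[40,0.25,-0.03,0,0,0,0],[40,0.5,-0.06,0,0,0,0],[40,0.5,-0.06,0,0,0,0]]]' | egrep 'pos|ft'
```

```text
position: [0.5983, 0.0789, 0.0272]
ft_force: [1.3, 0.4, 0.9]
position: [0.5987, 0.0788, 0.0272]
ft_force: [1.2, 0.9, 0.5]
```

```bash

python3 -m inch '[[[40,0.25,-0.03,0,0,0,0],[40,0.5,-0.06,0,0,0,0],[40,0.75,-0.09,0,0,0,0],[40,1,-0.12,0,0,0,0],[40,1,-0.12,0,0,0,0]]]' | egrep 'pos|ft'
python3 -m inch '[[[40,0.25,-0.03,0,0,0,0],[40,0.5,-0.06,0,0,0,0],[40,0.5,-0.06,0,0,0,0]]]' | egrep 'pos|ft'
```

```text
position: [0.5998, 0.0787, 0.0272]
ft_force: [0.6, 0.0, 0.7]
position: [0.6003, 0.0786, 0.0272]
ft_force: [0.6, -0.1, 1.4]
```

```bash

python3 -m inch '[[[40,0.25,-0.03,0,0,0,0],[40,0.5,-0.06,0,0,0,0],[40,0.75,-0.09,0,0,0,0],[40,1,-0.12,0,0,0,0],[40,1,-0.12,0,0,0,0]]]' | egrep 'pos|ft'
python3 -m inch '[[[40,0.25,-0.03,0,0,0,0],[40,0.5,-0.06,0,0,0,0],[40,0.5,-0.06,0,0,0,0]]]' | egrep 'pos|ft'
python3 -m inch '[[[40,0.25,-0.03,0,0,0,0],[40,0.5,-0.06,0,0,0,0],[40,0.5,-0.06,0,0,0,0]]]' | egrep 'pos|ft'
```

```text
position: [0.6009, 0.0785, 0.027]
ft_force: [-0.5, 0.4, -1.2]
position: [0.6012, 0.0785, 0.0269]
ft_force: [-0.4, -0.0, -1.8]
position: [0.6021, 0.0784, 0.027]
ft_force: [-0.0, -0.4, -3.1]
```

fz is back to the bare pack weight (about -3 N), so the ball is up in the notch. A little more to feel the stop.

```bash

python3 -m inch '[[[40,0.25,-0.03,0,0,0,0],[40,0.5,-0.06,0,0,0,0],[40,0.5,-0.06,0,0,0,0]]]' | egrep 'pos|ft'
python3 -m inch '[[[40,0.25,-0.03,0,0,0,0],[40,0.5,-0.06,0,0,0,0],[40,0.5,-0.06,0,0,0,0]]]' | egrep 'pos|ft'
python3 -m inch '[[[40,0.25,-0.03,0,0,0,0],[40,0.5,-0.06,0,0,0,0],[40,0.5,-0.06,0,0,0,0]]]' | egrep 'pos|ft'
```

```text
position: [0.6028, 0.0784, 0.0271]
ft_force: [-0.3, -0.5, -2.7]
position: [0.6028, 0.0783, 0.0271]
ft_force: [-2.1, 0.6, -1.2]
position: [0.6027, 0.0783, 0.0271]
ft_force: [-3.9, 0.2, -0.0]
```

```bash

python3 -m inch '[[[40,0.25,-0.03,0,0,0,0],[40,0.5,-0.06,0,0,0,0],[40,0.5,-0.06,0,0,0,0]]]' | egrep 'pos|ft'
python3 -m inch '[[[40,0.25,-0.03,0,0,0,0],[40,0.5,-0.06,0,0,0,0],[40,0.5,-0.06,0,0,0,0]]]' | egrep 'pos|ft'
python3 -m inch '[[[40,0.25,-0.03,0,0,0,0],[40,0.5,-0.06,0,0,0,0],[40,0.5,-0.06,0,0,0,0]]]' | egrep 'pos|ft'
```

```text
position: [0.6028, 0.0783, 0.027]
ft_force: [-5.3, 0.1, 1.7]
position: [0.6028, 0.0783, 0.0271]
ft_force: [-7.1, 1.0, 2.0]
position: [0.6027, 0.0783, 0.027]
ft_force: [-8.8, 0.7, 3.6]
```

```bash

python3 -m inch '[[[40,0.25,-0.03,0,0,0,0],[40,0.5,-0.06,0,0,0,0],[40,0.75,-0.09,0,0,0,0],[40,1,-0.12,0,0,0,0],[40,1,-0.12,0,0,0,0]]]' | egrep 'pos|ft'
python3 -m inch '[[[40,0.25,-0.03,0,0,0,0],[40,0.5,-0.06,0,0,0,0],[40,0.75,-0.09,0,0,0,0],[40,1,-0.12,0,0,0,0],[40,1,-0.12,0,0,0,0]]]' | egrep 'pos|ft'
python3 -m inch '[[[40,-1,0.1,0,0,0,0],[40,-2,0.24,0,0,0,0],[40,-3,0.36,0,0,0,0],[40,-4,0.5,0,0,0,0],[40,-4,0.5,0,0,0,0]]]' | egrep 'pos|ft'
python3 look.py side s4;python3 look.py scene sc4;python3 -c "
import numpy as np,cv2
im=[np.load(f+'.npz')['pixels'][y:y+100,x:x+130,::-1] for f,x,y in (('sc4',270,160),('s4',210,130))]
cv2.imwrite('pics/s4c.png',cv2.resize(np.hstack(im),None,fx=3,fy=3,interpolation=cv2.INTER_CUBIC))"
```

```text
position: [0.6027, 0.0783, 0.027]
ft_force: [-10.5, 0.4, 5.9]
position: [0.6026, 0.0783, 0.0271]
ft_force: [-13.1, 1.3, 7.8]
position: [0.6028, 0.0783, 0.027]
ft_force: [-3.3, 1.2, -1.4]
t 19.35 pos [0.6028 0.0783 0.027 ] yaw of tool y 83.02 tilt z [-0.0011 -0.     -1.    ] q [ 0.06  0.53  1.78  0.    0.82 -1.39]
cam [[0.994, -0.039, 0.101, 0.478], [-0.106, -0.542, 0.833, -0.956], [0.022, -0.839, -0.543, 0.652], [0.0, 0.0, 0.0, 1.0]]
t 19.4 pos [0.6028 0.0783 0.027 ] yaw of tool y 83.02 tilt z [-0.0012 -0.     -1.    ] q [ 0.06  0.53  1.78  0.    0.82 -1.39]
cam [[0.272, 0.725, -0.632, 1.12], [0.962, -0.208, 0.176, -0.224], [-0.004, -0.656, -0.755, 0.729], [0.0, 0.0, 0.0, 1.0]]
```

View pics/s4c.png

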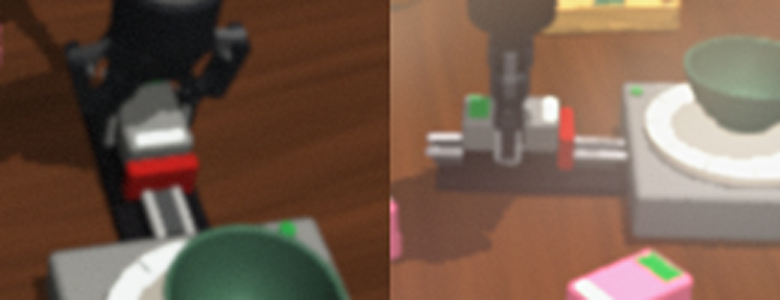

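The nose sits against the red stop in both views, and the bowl is untouched. At 13 N the pack moved no further. I'll release and lift away.

```bash

python3 -m inch '[[[40,-0.5,0,0,0,0,0],[55,-0.5,0,0,0,0,0],[65,-0.5,0,0,0,0,0],[80,-0.5,0,0,0,0,0],[80,-0.5,0,0,0,0,0]]]'
python3 -m inch '[[[80,0,0,0,0,0,0],[80,0,0,5,0,0,0],[80,0,0,15,0,0,0],[80,0,0,30,0,0,0],[80,0,0,50,0,0,0]]]'
python3 -m inch '[[[80,-5,0,25,0,0,0],[80,-10,0,50,0,0,0],[80,-20,0,75,0,0,0],[80,-30,0,90,0,0,0],[80,-40,0,90,0,0,0]]]'
python3 -m inch '[[[80,-20,0,0,0,0,0],[80,-40,0,0,0,0,0],[80,-40,0,0,0,0,0],[80,-40,0,0,0,0,0],[80,-40,0,0,0,0,0]]]'
python3 look.py wrist w5; python3 look.py side s5
```

```text
time: 19.82
position: [0.6046, 0.0783, 0.0283]
tcp_rot: [0.191, 3.132, 0.0]
ft_force: [0.2, -0.4, -0.7]
opening: 0.0802
gripper_force: 0.0
time: 20.23
position: [0.6017, 0.0782, 0.0772]
tcp_rot: [-0.191, -3.133, 0.0]
ft_force: [-0.1, 0.1, 0.5]
opening: 0.0796
gripper_force: 0.0
time: 20.65
position: [0.5661, 0.0786, 0.1729]
tcp_rot: [0.191, 3.126, 0.002]
ft_force: [0.9, 0.0, 0.1]
opening: 0.08
gripper_force: 0.0
time: 21.07
position: [0.5233, 0.0783, 0.1672]
tcp_rot: [0.191, 3.135, 0.0]
ft_force: [-0.5, -0.7, -0.4]
opening: 0.0798
gripper_force: 0.0
t 21.1167 pos [0.5237 0.0783 0.1673] yaw of tool y 83.01 tilt z [ 0.0012  0.     -1.    ] q [ 0.07  0.2   1.91 -0.    1.03 -1.38]
cam [[0.123, 0.958, 0.259, 0.457], [0.992, -0.118, -0.032, 0.087], [0.0, 0.261, -0.965, 0.31], [0.0, 0.0, 0.0, 1.0]]
t 21.1667 pos [0.5238 0.0783 0.1673] yaw of tool y 83.01 tilt z [ 0.0011  0.     -1.    ] q [ 0.07  0.2   1.91 -0.    1.03 -1.38]
cam [[0.994, -0.039, 0.101, 0.478], [-0.106, -0.542, 0.833, -0.956], [0.022, -0.839, -0.543, 0.652], [0.0, 0.0, 0.0, 1.0]]
```

View pics/w5.png

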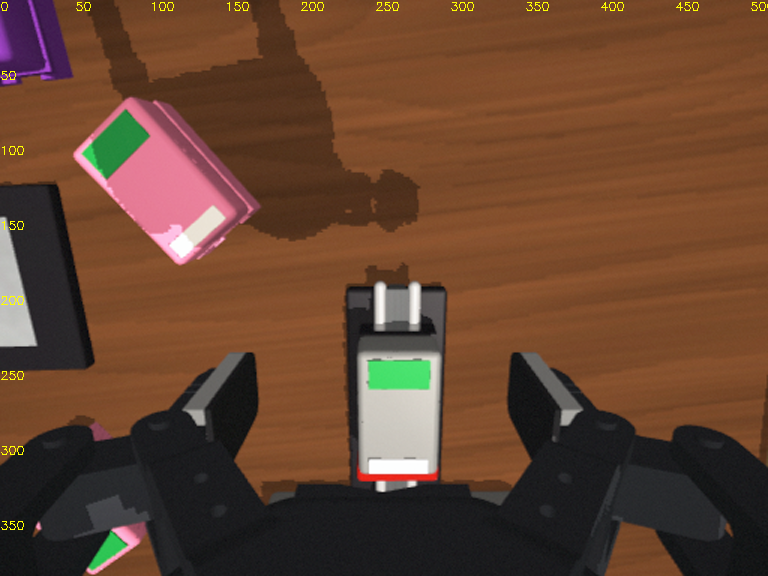

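The pack sits straight on the rods with its nose flush against the red stop at px (265,317). The gripper is clear, so I'm handing in.

```bash
python3 -c "
from cell import arm
print(arm.close_job())"
```

```text
the job is handed in; nothing more can be done
None
```

The charged pack is on the rail with its nose against the stop, the detent felt to click in and the push kept to about 13 N; the gripper is clear and the job is handed in at about 21 s, though no verdict was returned.

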